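# Reset the angle of the swivel vise

## Task

Slacken the clamp lever of the small swivel vise, swing the vise round until its pointer stands at the tip of the rider on the scale, and clamp it firmly again at that angle, firm but not overtightened. Do not force the vise round while it is clamped, and leave the loose things about it alone.

Things in the scene. Friction and masses are not known exactly. Their poses are not given: they have to be found in the camera images.
- vise_base: Round grey base of a small bench vise, screwed down, radius 90, 14 high. Origin: centre of its underside, on the vertical swivel axis. A degree scale (ticks 5 degrees apart) runs round its +y side. On its -y side a low bridge (34 wide along base x, top 42 high, 48 to 111 mm from the swivel axis) carries the clamp screw at base point (0, -62).
- vise_head: Swivelling vise: turntable, beam, two jaws holding a wooden block (part of it). Origin on the swivel axis at bench height; -x runs along the beam to its front end. Beam 44 wide, 44 to 70 mm high, from 95 mm ahead to 70 behind the axis; jaws and block within 45 mm of the axis along the beam, 55 either side, top 116 high. Slack, about 4 N on the beam's front end turns it; it stays where left.
- pointer_tip (a point): Tip of the steel pointer on the turntable's edge, on the head's +y side, 81 mm from the swivel axis, 25 high. It starts clockwise (seen from above) of the rider by 0.3 to 1.1 rad: swing the vise anticlockwise (front end towards base -y). The vise turns 0.75 rad either side of the base's yaw. Ahead of the beam a screw end with a cross bar 62 long reaches 113 mm from the axis, 57 high.
- angle_rider: Steel rider on the base's rim (14 wide, 30 high, fixed) with a point towards the axis, marking the wanted angle. Its origin too is on the swivel axis at bench height; its +y points from the axis to the rider. The vise is at the mark when head and rider have the same yaw.
- rider_tip (a point): Inward tip of the rider, 83 mm from the swivel axis, 19 mm high.
- clamp_lever: Clamp lever: level steel rod 9 thick, 52 high, on a vertical screw (origin on its axis, 42 high), turning stiffly. Clockwise from above tightens. It starts clamped; 3 to 6 N at the knob turns it loose, and 0.7 rad anticlockwise frees the vise (end stop after 1.2 rad or more). Slack, the knob needs 7 to 8 N, pushed square to the rod. It stays where it is left.
- lever_knob (a point): Centre of the black ball knob (radius 10) at the lever's end, 80 mm from the screw's axis, 52 high. On tightening it bites further clockwise than at the start by 0.2 to 0.8 rad, depending on the vise's angle, so the bite must be felt: from there the push needed at the knob grows by about 0.8 N each 0.1 rad. (A push on the rod nearer the screw needs more.)
- clamp_pad: Steel pressure pad 26 across that the screw presses on the turntable, hidden under the bridge, not handled. Firmly clamped it presses with 45 to 140 N: a tightening push at the ball, square to the rod, of about 10.5 to 15 N while the lever still moves; 12 to 13 N is right, more than 15 N is overtightened.
- glue_bottle: White glue bottle 50x50x140, loose bystander; origin under its centre.
- tape_measure: Yellow tape measure 66x72x34, loose bystander; origin under its centre.
- driver_red: Red-handled screwdriver 202 long, loose bystander; origin under its middle.
- oil_bottle: Blue oil bottle 40x40x120, loose bystander; origin under its centre.

How it is judged:
On the way, in this order (a step that is already met when the one before it is completed fails the run):
1. the clamp is slackened: the pad no longer presses on the turntable, the vise still where it stood (contact force between clamp_pad and vise_head below 2 N and distance of pointer_tip from where it was at the start of the episode below 0.006 m), for 0.1 s.
2. with the clamp slack, the pointer is swung to the rider (within 2.5 degrees) and rests there (angle between the x axis of vise_head and the x axis of angle_rider, either way round below 0.044 rad and contact force between clamp_pad and vise_head below 2 N and angular speed of vise_head below 0.03 rad/s), for 0.2 s.
At the end, for the whole second after the job is handed in: The pointer stands at the rider within 2.5 degrees, the clamp pad presses on the turntable with more than 45 N, and vise and lever are at rest (angle between the x axis of vise_head and the x axis of angle_rider, either way round below 0.044 rad and contact force between clamp_pad and vise_head above 45 N and angular speed of vise_head below 0.03 rad/s and angular speed of clamp_lever below 0.05 rad/s); the robot touches nothing.
It fails at once if the vise is forced round while clamped (contact force between clamp_pad and vise_head above 40 N and angular speed of vise_head above 0.25 rad/s).
It fails at once if the clamp is overtightened (more than 150 N on the pad) (contact force between clamp_pad and vise_head above 150 N).
It fails at once if a loose bystander is shifted by more than 25 mm (distance of any of glue_bottle, tape_measure, driver_red, oil_bottle from where it was at the start of the episode above 0.025 m).
It also fails if it takes over 72 s, if anything falls off the work surface, if the arm or the gripper's body presses on something with over 40 N, if the wrist force passes 120 N, or if a joint passes its speed limit or range.

## Robot

A 7-joint arm with a two-finger parallel gripper is mounted at the origin on a cart in front of the work surface, level with it; the furniture and walls round the work are solid. World frame = base frame: x ahead of the robot, y to its left, z up, the work surface at z = 0. Lengths are in m, angles in rad, forces in N, time in s.
With the tool pointing down it reaches from about 0.425 to 0.825 m from the base axis. Payload 3.6 kg.
Tool frame: the origin (TCP) lies on the centre line of the jaws, within the pads' length; the fingertips stand 11 mm ahead of it and the grasp point (between the pads) lies 8 mm behind it; z points along the fingers, y is the line along which they close (so a half turn about z gives the same grasp; the last joint's range is limited). The gripper opens to 93 mm and grips with 3 to 60 N. Pads are 15 mm wide; open, the fingers measure 128 mm over their backs; the gripper's body (75 mm by 188 mm) begins 65 mm behind the grasp point.
Start: joints at [-1.244, 0.615, -0.013, 1.423, 0.008, 1.103, -0.04], TCP at [0.225, 0.61, 0.23] pointing down, gripper open.
Joint ranges: [-3.12, 3.12], [-0.3, 2.06], [-1.34, 1.32], [0.26, 2.42], [-1.36, 4.5], [0.01, 1.98], [-2.84, 2.84]. Speed limits (rad/s): [2.79, 2.79, 3.14, 3.14, 3.14, 3.14, 3.14].

## Interface

Orientations are given as a unit quaternion [w, x, y, z].
In Python, from station import arm gives the robot as it stands.
- The arm moves only by the tool drive_effector, called after "Emit:" as a command line: name --pt "numbers of a row" for each row, then --argument value for the rest. Schema: {"type":"object","properties":{"offsets":{"type":"array","items":{"type":"array","items":{"type":"number"},"minItems":7,"maxItems":7},"minItems":1,"maxItems":5},"grip_n":{"type":"number"},"only":{"type":"string"},"quiet":{"type":"boolean"},"lines":{"type":"string"}},"required":["offsets"],"additionalProperties":false}. offsets is a list of rows, 1 to 5 of them, each of 7 numbers: the finger opening in m, then dx, dy, dz in cm, then a rotation vector rx, ry, rz in units of 0.05 rad; each row shifts and turns the commanded pose from where the row before left it, along the tool's axes as they then stand; what a row does not reach is not made up. A row lasts 1/12 s, in which the tool goes at most 0.0417 m and 0.125 rad, less where a joint would pass 70% of its speed; a pose out of reach is approached as far as the arm can. The fingers move at their own pace and stop on an object; grip_n is the grip in N (left out, the last holds). Time passes only in rows, so rows that do not move let the fingers close. The tool returns the time, the measured TCP pose, the force, the opening and the grip force at its end. only (a regular expression) keeps the lines of the reply that match it, lines (a string "A,B") keeps lines A to B, and quiet returns only ok. Input that does not fit is refused with a message, and nothing moves.
- arm.read_state(): the state, without advancing time (a new reading comes with each control period).
- arm.grab_frame(name): name is "scene" or "top" or "wrist"; returns the picture (480x640x3 uint8, red, green, blue); there is no depth.
- arm.camera_info(name): a dict with "fx", "fy", "cx", "cy" (pixels), "k1" (the pictures are not rectified: a ray, as slopes to the right and down, at radius r is drawn at 1 + k1 r^2 times it, then the intrinsics apply), "cam_to_world" (4x4, takes a point from camera to world coordinates); the wrist camera has in their place "mount" (4x4, takes a point from camera to tool coordinates, whose origin is the TCP and whose axes are the flange's). Camera axes: x right, y down, z forward; pixel columns grow to the right and rows downward; lengths in m; the calibration is good to about 2 mm. A picture is of the moment at which its call begins: read the wrist's pose just before it. camera_info takes no time and is no camera call.
- arm.close_job(): hands the job in; it is judged then, once.
The state is a dict: "time_s": time; "q": joint angles; "joint_velocities": joint speeds; "joint_torque": joint torques, N m; "position": TCP position; "tool_rot": TCP orientation; "wrist_force": force on the tool from outside, world axes, zero at the start; "torque": the same for the moment, N m; "opening": finger opening in m; "gripper_force": force on a finger pad.
Only numpy, scipy, OpenCV 4.12 (cv2) and the standard library are available. Lean on these libraries where they do the work, as an engineer would, in place of code of your own. Each camera call takes 0.05 s, during which the arm holds its last target. There are 200 camera calls.

## Working session

There is one attempt and no reset: what is moved stays moved. The work goes in short steps, Python scripts to look and compute and a tool call to move; the robot and the scene stay as the last step left them, time stands still between calls to the robot, and variables do not carry over. Pictures are saved under pics/ and viewed, at most 10 in all, crops included, and the job is handed in when it is done.

```bash
mkdir -p pics; ls; python3 - <<'E'
from station import arm
import cv2
for n in("scene","top"):
    cv2.imwrite(f"pics/{n}0.png",arm.grab_frame(n)[:,:,::-1])
    i=arm.camera_info(n);print(n,i)
print(arm.camera_info("wrist"))
print(arm.read_state())
E
```

```text
pics
scene {'fx': 469.28212054577455, 'fy': 469.28212054577455, 'cx': 315.88103159923276, 'cy': 243.39039319922964, 'k1': -0.08582837137326484, 'cam_to_world': array([[-0.9650286 , -0.16468866,  0.20395451,  0.37509638],
       [-0.26143766,  0.54753015, -0.7948969 ,  0.82329485],
       [ 0.01923926, -0.82041964, -0.57143807,  0.59250908],
       [ 0.        ,  0.        ,  0.        ,  1.        ]])}
top {'fx': 446.1733162403548, 'fy': 446.1733162403548, 'cx': 323.0901390112198, 'cy': 235.03047697496615, 'k1': 0.014800963534064354, 'cam_to_world': array([[ 0.0068603 , -0.9846433 ,  0.1744434 ,  0.43066599],
       [-0.99985537, -0.00946908, -0.01412696,  0.1262316 ],
       [ 0.01556184, -0.17432125, -0.98456586,  0.89988689],
       [ 0.        ,  0.        ,  0.        ,  1.        ]])}
{'fx': 335.1774112875923, 'fy': 335.1774112875923, 'cx': 320.6034266853325, 'cy': 238.1828942646663, 'k1': -0.016445272111779385, 'mount': array([[ 2.04334417e-04, -9.70500827e-01, -2.41097704e-01,
         6.63668671e-02],
       [ 9.99999976e-01,  2.16943750e-04, -2.57558551e-05,
         6.9222
[... 237 characters left out ...]
-0.01260711,  1.42469216,  0.00813399,
        1.10340947, -0.04041696]), 'joint_velocities': array([-1.11163271e-03, -2.24936685e-03,  7.64523284e-06, -2.83155445e-03,
        1.38786269e-04, -7.67942687e-04, -1.41220097e-03]), 'joint_torque': array([ 1.22892616e-03, -4.60044265e+01,  2.10223314e-01, -1.66245085e+01,
       -6.11030473e-02,  1.69641391e-02,  1.06330724e-04]), 'position': array([0.22494541, 0.60912167, 0.22861828]), 'tool_rot': array([-1.68731428e-04,  1.75929596e-01,  9.84402096e-01, -1.12325881e-03]), 'wrist_force': array([ 0.09512351,  0.34704682, -0.00840536]), 'torque': array([ 0.00257075, -0.03857283, -0.00301693]), 'gripper_force': 0.0, 'opening': 0.09281271347135578}
```

View pics/top0.png

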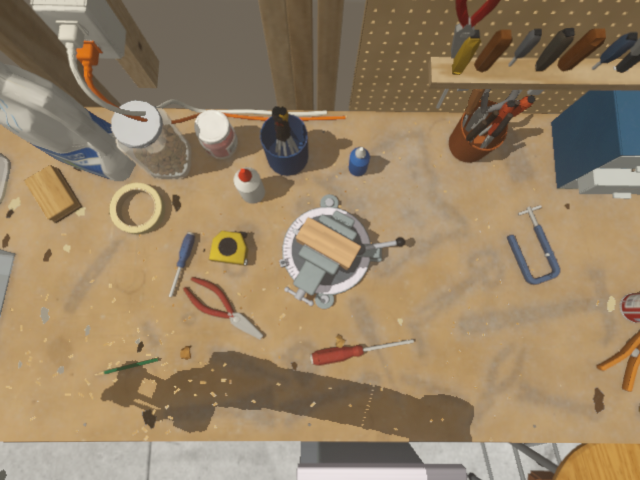

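View pics/scene0.png

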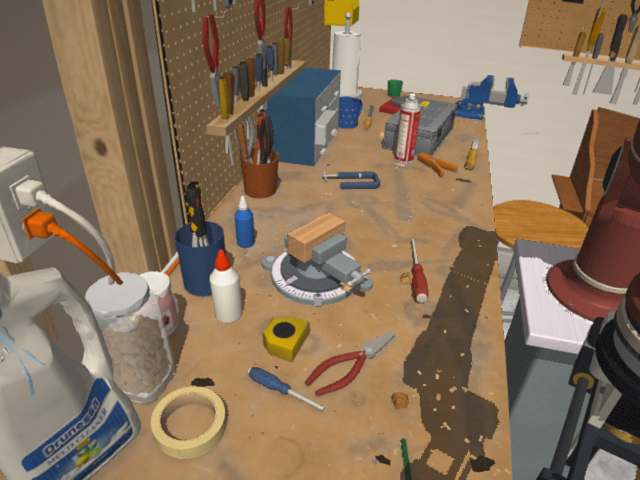

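The top view shows the vise centred near (327,250), with the scale on the left, the knob at (400,242) and the beam front at about (305,293). Next I cast rays and enlarge the crops.

```bash
cat > h.py <<'E'
from station import arm
import numpy as np, cv2
from scipy.spatial.transform import Rotation as R
def tool():
    s=arm.read_state();w,x,y,z=s["tool_rot"];T=np.eye(4)
    T[:3,:3]=R.from_quat([x,y,z,w]).as_matrix();T[:3,3]=s["position"];return T
def ray(n,u,v,T=None):
    i=arm.camera_info(n);K=np.array([[i["fx"],0,i["cx"]],[0,i["fy"],i["cy"]],[0,0,1]])
    p=cv2.undistortPoints(np.array([[[u,v]]],float),K,np.array([i["k1"],0,0,0,0]))[0,0]
    M=i["cam_to_world"] if T is None else T@i["mount"]
    return M[:3,3],M[:3,:3]@[p[0],p[1],1]
def at(n,u,v,z,T=None):
    o,d=ray(n,u,v,T);return np.round(o+d*(z-o[2])/d[2],4)
def px(n,P,T=None):
    i=arm.camera_info(n);M=i["cam_to_world"] if T is None else T@i["mount"]
    c=M[:3,:3].T@(np.array(P)-M[:3,3]);x,y=c[:2]/c[2];f=1+i["k1"]*(x*x+y*y)
    return i["fx"]*x*f+i["cx"],i["fy"]*y*f+i["cy"]
E
python3 - <<'E'
from h import *
for nm,u,v,z in[("knob",400,242,.052),("cen",327,250,.014),("front",290,293,.057),("oil",359,165,0.),("glue",250,192,0),("tape",229,247,.03),("drv tip",413,341,.01),("drv",314,357,.02)]: print(nm,at("top",u,v,z))
a=cv2.imread("pics/top0.png")[190:310,260:420];b=cv2.imread("pics/scene0.png")[205:310,250:390]
cv2.imwrite("pics/c.png",np.vstack([cv2.resize(a,(400*1,300),interpolation=2),cv2.resize(b,(400,300),interpolation=2)]))
T=tool();print(T.round(3))
E
```

```text
knob [ 0.5687 -0.0344  0.052 ]
cen [0.5572 0.1055 0.014 ]
front [0.4692 0.1754 0.057 ]
oil [0.7408 0.0386 0.    ]
glue [0.6794 0.2658 0.    ]
tape [0.5592 0.2983 0.03  ]
drv tip [ 0.3805 -0.0631  0.01  ]
drv [0.3501 0.1293 0.02  ]
[[-0.938  0.346 -0.001  0.225]
 [ 0.346  0.938 -0.002  0.609]
 [-0.    -0.002 -1.     0.229]
 [ 0.     0.     0.     1.   ]]
```

View pics/c.png

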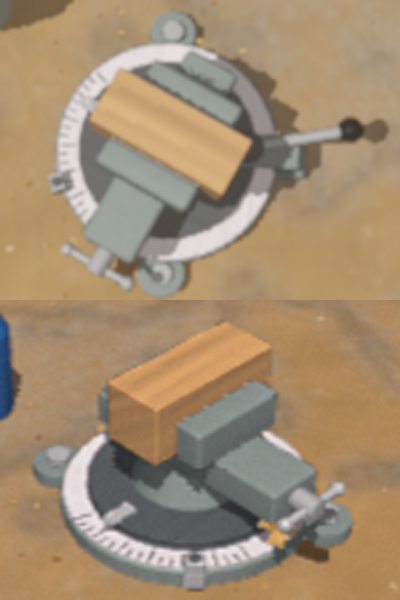

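The rider is near top pixel (285,264) and the pointer near (296,231), with the knob at world (0.57,−0.034). I'll bring the wrist camera over the vise for a better look.

Careful with the scale: shifts go in cm and turns go in units of 0.05 rad. That gives: -0.03 m is -3, -0.0245 m is -2.45.

Emit:
drive_effector --pt "0.04 -3 -2.45 0 0 0 0" --pt "0.04 -3 -2.45 0 0 0 0" --pt "0.04 -3 -2.45 0 0 0 0" --pt "0.04 -3 -2.45 0 0 0 0" --pt "0.04 -3 -2.45 0 0 0 0" --grip_n 30

```text
time_s: 0.52
position: [0.3239, 0.4409, 0.2292]
tool_rot: [-0.0, 0.176, 0.984, -0.001]
wrist_force: [0.5, 0.9, -0.0]
opening: 0.0641
gripper_force: 0.0
```

Emit:
drive_effector --pt "0.04 -3 -2.45 0 0 0 0" --pt "0.04 -3 -2.45 0 0 0 0" --pt "0.04 -3 -2.45 0 0 0 0" --pt "0.04 -3 -2.45 0 0 0 0" --pt "0.04 -3 -2.45 0 0 0 0"

```text
time_s: 0.93
position: [0.4221, 0.2741, 0.2294]
tool_rot: [-0.0, 0.176, 0.984, -0.0]
wrist_force: [1.0, 1.7, 0.5]
opening: 0.0403
gripper_force: 0.0
```

Emit:
drive_effector --pt "0.04 -3 -2.45 0 0 0 0" --pt "0.04 -3 -2.45 0 0 0 0" --pt "0.04 -3 -2.45 0 0 0 0" --pt "0.04 -3 -2.45 0 0 0 0" --pt "0.04 -3 -2.45 0 0 0 0"

```text
time_s: 1.35
position: [0.5203, 0.1073, 0.2294]
tool_rot: [-0.0, 0.176, 0.984, -0.0]
wrist_force: [0.1, 0.3, -0.6]
opening: 0.04
gripper_force: 0.0
```

Emit:
drive_effector --pt "0.04 0 0 0 0 0 2.4" --pt "0.04 0 0 0 0 0 2.4" --pt "0.04 0 0 0 0 0 2.4" --pt "0.04 0 0 0 0 0 2.4" --pt "0.04 0 0 0 0 0 2.4"

```text
time_s: 1.77
position: [0.5196, 0.1089, 0.2292]
tool_rot: [-0.0, 0.462, 0.887, -0.0]
wrist_force: [0.8, 0.4, 0.1]
opening: 0.0399
gripper_force: 0.0
```

Emit:
drive_effector --pt "0.04 0 0 0 0 0 2.4" --pt "0.04 0 0 0 0 0 2.4" --pt "0.04 0 0 0 0 0 2.4" --pt "0.04 0 0 0 0 0 2.4" --pt "0.04 0 0 0 0 0 2.4"

```text
time_s: 2.18
position: [0.5196, 0.1091, 0.2292]
tool_rot: [-0.0, 0.703, 0.711, -0.0]
wrist_force: [0.3, -0.4, 1.0]
opening: 0.0405
gripper_force: 0.0
```

Emit:
drive_effector --pt "0.04 0 0 0 0 0 0" --pt "0.04 0 0 0 0 0 0"

```text
time_s: 2.35
position: [0.5196, 0.1092, 0.2293]
tool_rot: [-0.0, 0.7, 0.714, -0.0]
wrist_force: [0.0, -0.3, 0.1]
opening: 0.0403
gripper_force: 0.0
```

```bash
python3 - <<'E'
from h import *
T=tool();s=arm.read_state();print(T.round(3),s["wrist_force"],s["q"].round(2))
np.save("T1.npy",T);cv2.imwrite("pics/w1.png",arm.grab_frame("wrist")[:,:,::-1])
E
```

```text
[[-0.02   1.    -0.001  0.52 ]
 [ 1.     0.02  -0.     0.109]
 [-0.    -0.001 -1.     0.229]
 [ 0.     0.     0.     1.   ]] [ 0.02255429 -0.26169489  0.12449111] [-0.5   0.45  0.38  1.78 -0.2   0.95 -0.03]
```

View pics/w1.png

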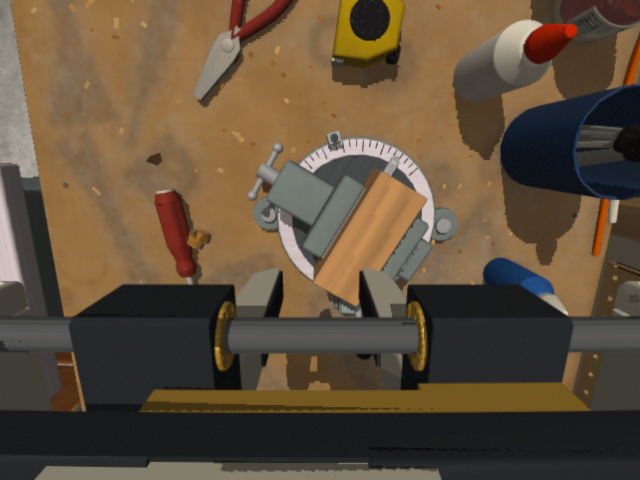

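The wrist view shows the ring centred near (357,222), the rider at (334,140), the pointer tip near (396,158) and the beam front around (270,180). The lever is hidden behind the gripper. Now I fit the ring and measure the angles.

```bash
python3 - <<'E'
from h import *
from scipy.optimize import least_squares
T=np.load("T1.npy")
def fit(im,n,T,x0,x1,y0,y1):
    h=cv2.cvtColor(im,cv2.COLOR_BGR2HSV);m=((h[...,1]<45)&(h[...,2]>185)).astype(np.uint8)
    k=np.zeros_like(m);k[y0:y1,x0:x1]=1;m=cv2.morphologyEx(m*k,cv2.MORPH_CLOSE,np.ones((3,3)))
    p=cv2.findNonZero(m)[:,0];W=np.array([at(n,*q,.014,T)[:2] for q in cv2.convexHull(p)[:,0]])
    r=least_squares(lambda c:np.hypot(*(W-c[:2]).T)-c[2],[.557,.105,.09],loss="soft_l1",f_scale=.001)
    print(n,r.x.round(4),(np.abs(r.fun)*1e3).round(1));return r.x[:2]
w=cv2.imread("pics/w1.png");t=cv2.imread("pics/top0.png")
c=fit(w,"wrist",T,275,445,135,290);fit(t,"top",None,275,375,200,300)
ang=lambda P:np.degrees(np.arctan2(P[1]-c[1],P[0]-c[0]))
for nm,n,u,v,z,TT in[("rider","wrist",336,150,.019,T),("ptr","wrist",396,158,.025,T),("rider","top",287,263,.019,None),("ptr","top",296,231,.025,None)]:
    P=at(n,u,v,z,TT);print(nm,n,P,"r",np.hypot(*(P[:2]-c)).round(4),"ang",ang(P).round(1))
# knob: black blob in top
h=cv2.cvtColor(t,cv2.COLOR_BGR2GRAY);m=(h<50).astype(np.uint8);m[:, :392]=0;m[:,412:]=0;m[:230]=0;m[255:]=0
M=cv2.moments(m,True);u,v=M["m10"]/M["m00"],M["m01"]/M["m00"];print("knob",u,v,M["m00"],at("top",u,v,.052))
a=cv2.resize(w[120:220,240:420],(720,400),interpolation=2)
cv2.imwrite("pics/w1c.png",a)
E
```

```text
wrist [0.559  0.1066 0.0866] [ 0.1  0.1  0.3  0.   0.6  0.   0.   0.2  0.1  0.   0.2  0.1  0.1  0.
  0.1  0.1  0.1 30.2  0.2  0.2  0.   0.   0.   0.1  0.1  0.2  0.   0.2
  0.2  0.2  0.2  0.1  0.2  0.   0.2]
top [0.5564 0.108  0.0878] [ 0.1  0.3  0.6  0.7  0.6  1.1  8.7 18.6 20.7 24.8  1.5  1.4  0.8  1.2
  0.8  0.6  0.2  0.6  0.5 16.4  1.4]
rider wrist [0.5343 0.181  0.019 ] r 0.0784 ang 108.4
ptr wrist [0.5969 0.1742 0.025 ] r 0.0775 ang 60.7
rider top [0.5298 0.1847 0.019 ] r 0.0834 ang 110.5
ptr top [0.5933 0.1677 0.025 ] r 0.0701 ang 60.7Traceback (most recent call last):
  File "<stdin>", line 17, in <module>
ZeroDivisionError: float division by zero
```

```bash
python3 - <<'E'
from h import *
t=cv2.imread("pics/top0.png");s=t[232:252,388:414].min(2) if 0 else t[232:252,388:414].max(2)
m=(s<75).astype(np.uint8);print(m.sum(),s.min())
n,l,st,ce=cv2.connectedComponentsWithStats(m)
for i in range(1,n):print(st[i],ce[i]+[388,232],at("top",*(ce[i]+[388,232]),.052))
w=cv2.imread("pics/w1.png");a=cv2.resize(w[120:220,240:420],(540,300),interpolation=2)
b=cv2.resize(t[220:270,350:420],(540,300),interpolation=2)
cv2.imwrite("pics/w1c.png",np.vstack([a,b]))
E
```

```text
48 60
[ 9  6  8  8 48] [400.1875 241.5625] [ 0.5695 -0.0348  0.052 ]
```

View pics/w1c.png

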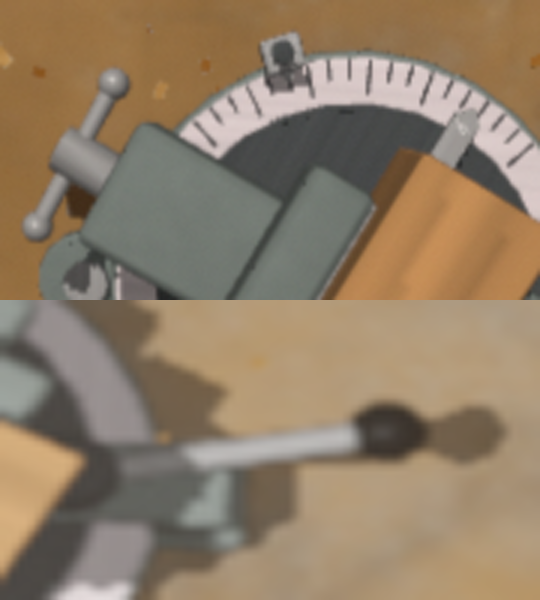

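Fingers are to straddle the knob with their closing line tangential. I use the pointer at 60.7° and the rider at about 109.5°, with the screw near (0.552,0.045). Next, go above the knob.

Emit:
drive_effector --pt "0.05 -2.9 0.93 1.6 0 0 0" --pt "0.05 -2.9 0.93 1.6 0 0 0" --pt "0.05 -2.9 0.93 1.6 0 0 0" --pt "0.05 -2.9 0.93 1.6 0 0 0" --pt "0.05 -2.9 0.93 1.6 0 0 0" --grip_n 60

```text
time_s: 2.82
position: [0.5693, -0.0363, 0.1489]
tool_rot: [-0.0, 0.7, 0.714, 0.0]
wrist_force: [1.1, 0.7, 0.8]
opening: 0.0499
gripper_force: 0.0
```

Emit:
drive_effector --pt "0.05 0 0 0 0 0 -1.9" --pt "0.05 0 0 0 0 0 -1.9" --pt "0.05 0 0 0 0 0 0" --pt "0.05 0 0 0 0 0 0"

```text
time_s: 3.15
position: [0.569, -0.0352, 0.1496]
tool_rot: [-0.0, 0.631, 0.776, 0.0]
wrist_force: [-0.5, -0.0, 0.7]
opening: 0.0499
gripper_force: 0.0
```

```bash
python3 - <<'E'
from h import *
T=tool();s=arm.read_state();print(T.round(4),s["wrist_force"],s["q"].round(2))
np.save("T2.npy",T);w=arm.grab_frame("wrist")[:,:,::-1];cv2.imwrite("pics/w2.png",w)
print(px("wrist",[.5695,-.0348,.052],T),px("wrist",[.552,.045,.052],T))
E
```

```text
[[-2.043e-01  9.789e-01 -1.000e-04  5.690e-01]
 [ 9.789e-01  2.043e-01  7.000e-04 -3.520e-02]
 [ 7.000e-04  1.000e-04 -1.000e+00  1.496e-01]
 [ 0.000e+00  0.000e+00  0.000e+00  1.000e+00]] [-0.54261094 -0.04221659  0.69073242] [-0.16  0.59  0.28  1.76 -0.22  0.81  0.44]
(np.float64(321.2964416887888), np.float64(242.59146883710346)) (np.float64(320.2258117994372), np.float64(132.9306924464845))
```

View pics/w2.png

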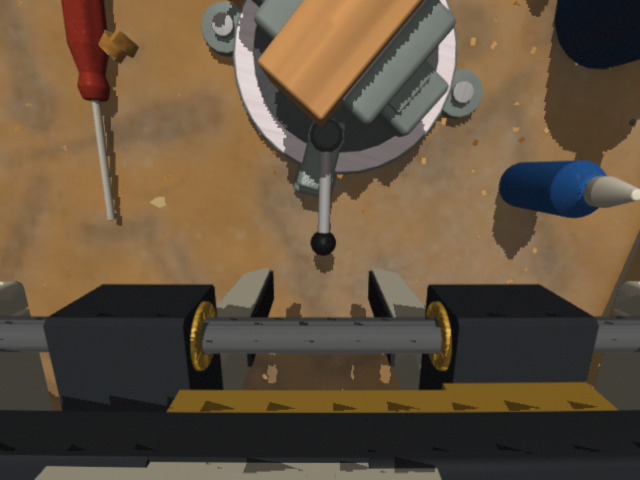

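The knob is at (323,243) against a prediction of (321,243), and the screw is at about (326,135), so it sits near (0.556,0.046). Both agree well. Descend and narrow the fingers.

Emit:
drive_effector --pt "0.05 0 0 3.3 0 0 0" --pt "0.05 0 0 3.3 0 0 0" --pt "0.05 0 0 3.3 0 0 0" --pt "0.026 0 0 0 0 0 0" --pt "0.026 0 0 0 0 0 0"

```text
time_s: 3.62
position: [0.568, -0.0345, 0.0498]
tool_rot: [-0.001, 0.63, 0.776, -0.001]
wrist_force: [0.4, 0.2, 1.3]
opening: 0.041
gripper_force: 0.0
```

Emit:
drive_effector --pt "0.026 0 0 0 0 0 0" --pt "0.026 0 0 0 0 0 0"

```text
time_s: 3.78
position: [0.5708, -0.0352, 0.053]
tool_rot: [0.002, 0.63, 0.776, 0.001]
wrist_force: [-0.9, 0.2, 0.1]
opening: 0.0287
gripper_force: 0.0
```

Scaled: 0.004 m is 0.4, 0.002 m is 0.2, -0.05 rad is -1.

Emit:
drive_effector --pt "0.026 0 0.4 0.2 0 0 0" --pt "0.026 0 0.4 0 0 0 -1" --pt "0.026 0 0.4 0 0 0 -1" --pt "0.026 0 0.4 0 0 0 -1" --pt "0.026 0 0.4 0 0 0 -1"

```text
time_s: 4.2
position: [0.5857, -0.0304, 0.0498]
tool_rot: [-0.002, 0.549, 0.836, -0.002]
wrist_force: [-5.7, -1.4, 3.6]
opening: 0.0261
gripper_force: 2.8
```

Emit:
drive_effector --pt "0.026 0 0.5 0 0 0 -1.2" --pt "0.026 0 0.5 0 0 0 -1.2" --pt "0.026 0 0.5 0 0 0 -1.2" --pt "0.026 0 0.5 0 0 0 -1.2"

```text
time_s: 4.53
position: [0.6019, -0.0218, 0.0496]
tool_rot: [-0.004, 0.445, 0.896, -0.003]
wrist_force: [-7.6, -2.9, 4.7]
opening: 0.026
gripper_force: 3.5
```

```bash
python3 - <<'E'
from h import *
T=tool();s=arm.read_state();print(T.round(4),s["wrist_force"],s["opening"])
S=np.array([.556,.046]);d=T[:2,3]-S;print(np.hypot(*d),np.degrees(np.arctan2(d[1],d[0])))
E
```

```text
[[-0.604   0.7969 -0.0087  0.6019]
 [ 0.797   0.604  -0.0016 -0.0218]
 [ 0.004  -0.0079 -1.      0.0496]
 [ 0.      0.      0.      1.    ]] [-7.63454397 -2.9053441   4.6851764 ] 0.025961951514814927
0.08190309871771245 -55.89338165808494
```

Emit:
drive_effector --pt "0.026 0 0.5 0 0 0 -1" --pt "0.026 0 0.5 0 0 0 -1.2" --pt "0.026 0 0.5 0 0 0 -1.2" --pt "0.026 0 0.5 0 0 0 -1.2" --pt "0.026 0 0.5 0 0 0 -1.2"

```text
time_s: 4.95
position: [0.6193, -0.0063, 0.0493]
tool_rot: [-0.004, 0.311, 0.95, -0.004]
wrist_force: [-7.6, -2.6, 4.6]
opening: 0.0262
gripper_force: 3.8
```

Emit:
drive_effector --pt "0.026 0 0.5 0 0 0 -1.2" --pt "0.026 0 0.5 0 0 0 -1.2" --pt "0.026 0 0.5 0 0 0 -1.2" --pt "0.026 0 0 0 0 0 0"

```text
time_s: 5.28
position: [0.6283, 0.0064, 0.0491]
tool_rot: [-0.004, 0.225, 0.974, -0.003]
wrist_force: [-5.5, -2.6, 2.4]
opening: 0.0267
gripper_force: 2.8
```

```bash
python3 - <<'E'
from h import *
T=tool();s=arm.read_state();print(T.round(4),s["wrist_force"],s["q"].round(2))
S=np.array([.556,.046]);d=T[:2,3]-S;print(np.hypot(*d),np.degrees(np.arctan2(d[1],d[0])))
E
```

```text
[[-0.899   0.438  -0.0086  0.6283]
 [ 0.438   0.899  -0.0046  0.0064]
 [ 0.0057 -0.0079 -1.      0.0491]
 [ 0.      0.      0.      1.    ]] [-5.46212651 -2.63161273  2.43684825] [-0.04  0.79 -0.01  1.65  0.01  0.71  1.06]
0.08246139246807607 -28.71662289408734
```

Slackened by about 0.85 rad. I give it a touch more, then lift off and look.

Emit:
drive_effector --pt "0.026 0 0.5 0 0 0 -1.2" --pt "0.026 0 0.4 0 0 0 -0.6" --pt "0.036 0 -0.3 0 0 0 0" --pt "0.046 0 -0.2 0 0 0 0" --pt "0.05 0 0 -2 0 0 0"

```text
time_s: 5.7
position: [0.632, 0.0123, 0.0664]
tool_rot: [-0.003, 0.181, 0.983, -0.001]
wrist_force: [-1.1, 0.2, 0.8]
opening: 0.0418
gripper_force: 0.0
```

Emit:
drive_effector --pt "0.06 0 0 -3.5 0 0 0" --pt "0.06 0 0 -3.5 0 0 0" --pt "0.06 0 0 -2 0 0 0" --pt "0.06 0 0 0 0 0 0"

```text
time_s: 6.03
position: [0.6385, 0.0134, 0.1657]
tool_rot: [0.007, 0.181, 0.983, 0.002]
wrist_force: [0.9, -0.0, 0.6]
opening: 0.0596
gripper_force: 0.0
```

```bash
python3 - <<'E'
from h import *
T=tool();s=arm.read_state();print(T.round(4),s["wrist_force"],s["q"].round(2))
np.save("T3.npy",T);w=arm.grab_frame("wrist")[:,:,::-1];t=arm.grab_frame("top")[:,:,::-1];cv2.imwrite("pics/t3.png",t)
cv2.imwrite("pics/w3.png",w)
D=np.array([.4917,.1442,.15])-T[:3,3];print("delta tool",(T[:3,:3].T@D).round(4))
E
```

```text
[[-0.9343  0.3561  0.0145  0.6385]
 [ 0.3562  0.9344  0.001   0.0134]
 [-0.0132  0.0061 -0.9999  0.1657]
 [ 0.      0.      0.      1.    ]] [ 0.8833815  -0.0041276   0.61968853] [-0.03  0.65 -0.04  1.55  0.03  0.93  1.13]
delta tool [0.184  0.0698 0.0137]
```

View pics/w3.png

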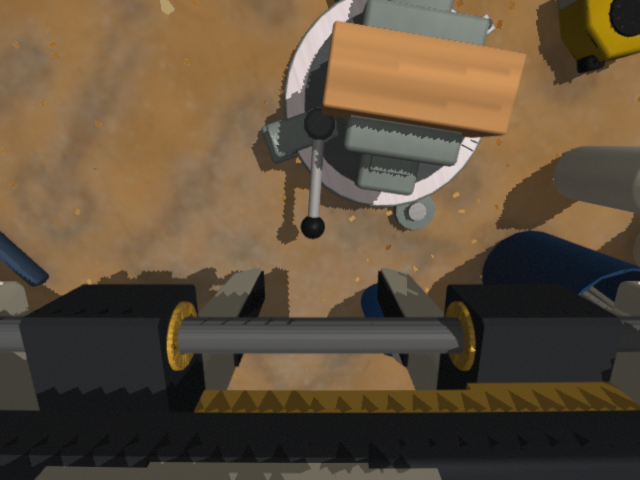

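The lever swung clear, with the knob at (313,227), and the vise has not moved. On to the beam front.

Scaled: 0.014 m is 1.4, 0.0027 m is 0.27.

Emit:
drive_effector --pt "0.08 3.68 1.4 0.27 0 0 0" --pt "0.08 3.68 1.4 0.27 0 0 0" --pt "0.08 3.68 1.4 0.27 0 0 0" --pt "0.08 3.68 1.4 0.27 0 0 0" --pt "0.08 3.68 1.4 0.27 0 0 0"

```text
time_s: 6.55
position: [0.4845, 0.1446, 0.1437]
tool_rot: [-0.001, 0.181, 0.983, -0.0]
wrist_force: [0.2, 1.1, 0.2]
opening: 0.0798
gripper_force: 0.0
```

Emit:
drive_effector --pt "0.08 0 0 0 0 0 1.4" --pt "0.08 0 0 0 0 0 1.4" --pt "0.08 0 0 0 0 0 0" --pt "0.08 0 0 0 0 0 0"

```text
time_s: 6.88
position: [0.4863, 0.1436, 0.1442]
tool_rot: [-0.001, 0.248, 0.969, -0.001]
wrist_force: [0.9, -0.3, -0.1]
opening: 0.08
gripper_force: 0.0
```

```bash
python3 - <<'E'
from h import *
T=tool();s=arm.read_state();print(T.round(4),s["wrist_force"],s["q"].round(2))
np.save("T4.npy",T);w=arm.grab_frame("wrist")[:,:,::-1];cv2.imwrite("pics/w4.png",w)
D=np.array([.4917,.1442,.053])-T[:3,3];print("delta tool",(T[:3,:3].T@D).round(4))
c=np.array([.558,.107]);u=lambda a:np.array([np.cos(np.radians(a)),np.sin(np.radians(a))])
for a in(.095,):
  for b in(-.022,.022):print(px("wrist",[*(c+a*u(150.7)+b*u(60.7)),.07],T))
E
```

```text
[[-0.8766  0.4812 -0.0018  0.4863]
 [ 0.4812  0.8766 -0.001   0.1436]
 [ 0.0011 -0.0018 -1.      0.1442]
 [ 0.      0.      0.      1.    ]] [ 0.94609852 -0.26908136 -0.06927171] [-0.34  0.51  0.01  1.93 -0.    0.7   0.74]
delta tool [-0.0045  0.0033  0.0912]
(np.float64(293.984747896537), np.float64(231.00704860197092))
(np.float64(356.8132635071083), np.float64(231.61791059927114))
```

View pics/w4.png

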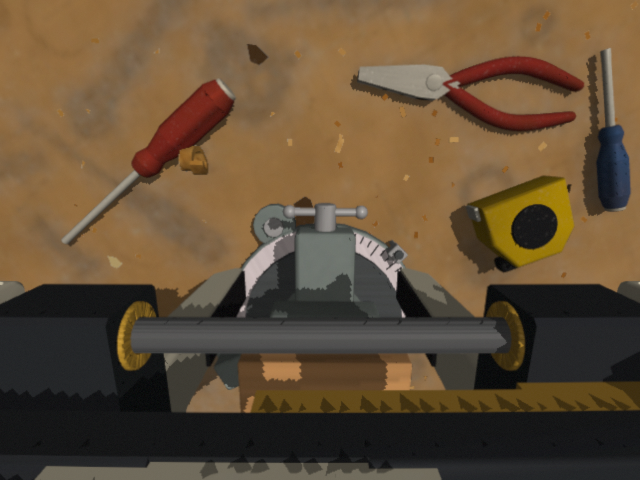

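The beam front edge spans (297–355, 231), as predicted. Now descend, straddle the beam and swing it.

Scaled: 0.03 m is 3, -0.0015 m is -0.15.

Emit:
drive_effector --pt "0.08 -0.15 0.1 3 0 0 0" --pt "0.08 -0.15 0.1 3 0 0 0" --pt "0.08 -0.15 0.1 3 0 0 0" --pt "0.05 0 0 0 0 0 0" --pt "0.05 0 0 0 0 0 0" --grip_n 30

```text
time_s: 7.35
position: [0.4914, 0.1434, 0.0539]
tool_rot: [-0.002, 0.249, 0.968, -0.001]
wrist_force: [0.1, -0.2, 0.2]
opening: 0.071
gripper_force: 0.0
```

Emit:
drive_effector --pt "0.05 0 0 0 0 0 0" --pt "0.05 0 0 0 0 0 0"

```text
time_s: 7.52
position: [0.4935, 0.1444, 0.0568]
tool_rot: [0.001, 0.249, 0.968, 0.001]
wrist_force: [-0.1, 0.2, -0.1]
opening: 0.0581
gripper_force: 0.0
```

Emit:
drive_effector --pt "0.05 0 -0.5 0 0 0 -0.4" --pt "0.05 0 -0.5 0 0 0 -1.2" --pt "0.05 0 -0.5 0 0 0 -1.2" --pt "0.05 0 -0.5 0 0 0 -1.2" --pt "0.05 0 -0.5 0 0 0 -1.2"

```text
time_s: 7.93
position: [0.4845, 0.1233, 0.0569]
tool_rot: [0.003, 0.119, 0.993, 0.002]
wrist_force: [2.5, 3.0, -2.2]
opening: 0.0502
gripper_force: 1.9
```

```bash
python3 - <<'E'
from h import *
T=tool();c=np.array([.558,.107]);d=T[:2,3]-c
print(T.round(3)[:,3],np.hypot(*d),np.degrees(np.arctan2(d[1],d[0])),"tool y ang",np.degrees(np.arctan2(T[1,1],T[0,1])))
E
```

```text
[0.485 0.123 0.057 1.   ] 0.07528428397441558 167.47613160284067 tool y ang 76.31894251315619
```

Emit:
drive_effector --pt "0.05 0 -0.5 0 0 0 -1.34" --pt "0.05 0 -0.5 0 0 0 -1.34" --pt "0.05 0 -0.5 0 0 0 -1.34" --pt "0.05 0 -0.5 0 0 0 -1.34" --pt "0.05 0 -0.5 0 0 0 -1.34"

```text
time_s: 8.35
position: [0.4825, 0.0986, 0.0571]
tool_rot: [0.004, -0.048, 0.999, 0.002]
wrist_force: [2.4, 3.4, -0.6]
opening: 0.0501
gripper_force: 1.7
```

Emit:
drive_effector --pt "0.05 0 -0.5 0 0 0 -1.34" --pt "0.05 0 -0.4 0 0 0 -1" --pt "0.05 0 0 0 0 0 0" --pt "0.05 0 0 0 0 0 0"

```text
time_s: 8.68
position: [0.4812, 0.0878, 0.0563]
tool_rot: [0.001, -0.103, 0.995, 0.0]
wrist_force: [0.6, 0.9, -0.6]
opening: 0.0501
gripper_force: 0.4
```

```bash
python3 - <<'E'
from h import *
T=tool();c=np.array([.558,.107]);d=T[:2,3]-c
print(T.round(3)[:,3],np.hypot(*d),np.degrees(np.arctan2(d[1],d[0])),"tool y ang",np.degrees(np.arctan2(T[1,1],T[0,1])))
np.save("T5.npy",T);w=arm.grab_frame("wrist")[:,:,::-1];cv2.imwrite("pics/w5.png",w)
s=arm.grab_frame("scene")[:,:,::-1]
cv2.imwrite("pics/c5.png",np.vstack([cv2.resize(w[150:300,200:520],(640,300),interpolation=2),cv2.resize(s[240:310,250:400],(640,299),interpolation=2)]))
E
```

```text
[0.481 0.088 0.056 1.   ] 0.07918371910333839 -165.95707635975347 tool y ang 101.86684184568588
```

View pics/c5.png

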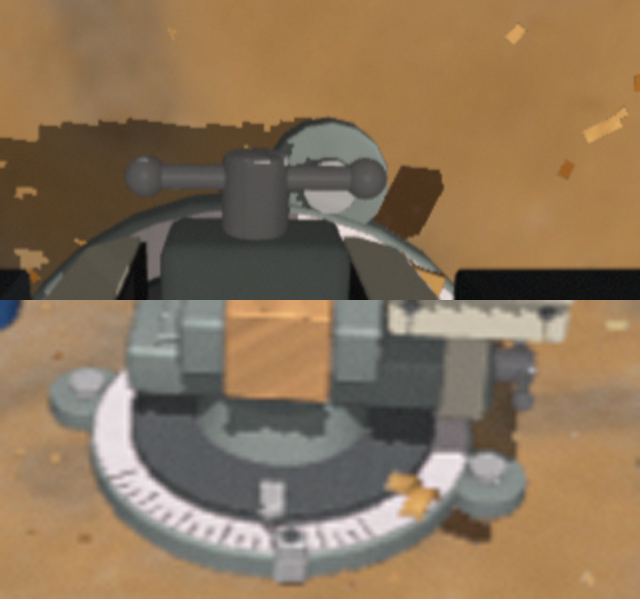

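The scene crop shows the pointer tip at about (313.7,289.9) full-frame and the rider tip at about (318,293.9), so the pointer is a few degrees short. Now the angles.

```bash
python3 - <<'E'
from h import *
c=np.array([.558,.107])
for r,z,g in((.081,.025,(313.7,289.9)),(.083,.019,(318,293.9))):
    P=at("scene",*g,z)[:2]-c;print(P,np.hypot(*P),np.degrees(np.arctan2(P[1],P[0])))
    for a in range(100,114,2):
        t=np.radians(a);print(a,np.round(px("scene",[c[0]+r*np.cos(t),c[1]+r*np.sin(t),z]),1),end=" ")
    print()
E
```

```text
[-0.0159  0.0736] 0.07529787513602228 102.190418246935
100 [311.8 291.8] 102 [313.4 291.9] 104 [314.9 292. ] 106 [316.4 292. ] 108 [318. 292.] 110 [319.5 291.9] 112 [321.  291.8] 
[-0.0248  0.0755] 0.07946879890875413 108.18415314069945
100 [311.7 295. ] 102 [313.3 295.1] 104 [314.8 295.1] 106 [316.4 295.2] 108 [318.  295.1] 110 [319.5 295.1] 112 [321.1 295. ]
```

Emit:
drive_effector --pt "0.05 0 -0.3 0 0 0 -0.7" --pt "0.05 0 -0.3 0 0 0 -0.7" --pt "0.05 0 -0.25 0 0 0 -0.7" --pt "0.05 0 0 0 0 0 0" --pt "0.05 0 0 0 0 0 0"

```text
time_s: 9.2
position: [0.4824, 0.0802, 0.0554]
tool_rot: [0.0, -0.156, 0.988, 0.0]
wrist_force: [1.2, 1.9, 1.8]
opening: 0.0504
gripper_force: 1.3
```

Emit:
drive_effector --pt "0.05 0 0 0 0 0 0" --pt "0.05 0 0 0 0 0 0"

```text
time_s: 9.37
position: [0.4824, 0.0802, 0.0553]
tool_rot: [0.0, -0.156, 0.988, 0.0]
wrist_force: [-0.3, 2.4, 2.3]
opening: 0.0502
gripper_force: 1.6
```

```bash
python3 - <<'E'
from h import *
T=tool();c=np.array([.558,.107]);d=T[:2,3]-c
print(T.round(3)[:,3],np.hypot(*d),np.degrees(np.arctan2(d[1],d[0])),"tool y ang",np.degrees(np.arctan2(T[1,1],T[0,1])))
s=arm.grab_frame("scene")[:,:,::-1];cv2.imwrite("pics/s6.png",s)
h=cv2.cvtColor(s,cv2.COLOR_BGR2GRAY)
print("old");o=cv2.cvtColor(cv2.imread("pics/c5.png")[300:],cv2.COLOR_BGR2GRAY);o=cv2.resize(o,(150,70),interpolation=cv2.INTER_AREA)
for v in range(43,56):print(o[v,55:80])
print("new")
for v in range(283,296):print(h[v,305:330])
E
```

```text
[0.482 0.08  0.055 1.   ] 0.0802403762377228 -160.4835409712354 tool y ang 107.95013461986774
old
[ 89  91  90  90  90 104 162 182 175 176 176 140  99  90  89  91  91  91
  92  93  93  91  92  89  91]
[ 90  91  92  89  86  99 154 181 180 182 183 141  97  89  90  90  93  92
  91  90  92  91  93  92  93]
[ 90  91  91  92  87  98 155 179 179 181 178 134  90  87  91  92  92  92
  90  91  91  92  91  92  93]
[ 92  92  92  93  89 101 155 179 180 183 181 137  94  87  90  92  90  89
  90  91  91  92  91  92  94]
[ 94  92  93  92  90  98 142 176 184 188 188 144  99  90  90  89  92  91
  91  90  92  93  93  90  91]
[ 92  89  91  90  90  97 126 171 193 196 183 139  98  92  90  91  94  91
  88  90  92  94  93  87  85]
[ 77  70  71  79  84 111 147 173 180 176 161 126  95  93  90  92  92  89
  88  85  81  7
[... 1275 characters left out ...]
  89  89  91  98 136 167 178 177 174 136 101  92  91
  89  89  87  78  78  77  74]
[ 88  82  76  73  75  78  78  77  80 106 137 154 162 149 119  88  78  75
  79  76  73  77  83  95 101]
[149 138 124 108 100  98  94  87  86  82  98 118 123 111  99  91  89  94
 103 101 102 119 146 162 175]
[224 225 210 184 171 169 159 152 149 134 116  97  93  85 117 134 142 164
 170 164 171 210 225 226 225]
[224 223 224 223 223 224 223 225 217 212 190 138  98 108 159 182 205 222
 224 192 207 225 227 223 224]
[220 213 220 222 220 220 223 222 184 149 144 115  90  90 102 151 184 215
 223 173 186 220 221 199 209]
[198 166 203 222 201 199 221 222 173 150 155 119  91  88  97 135 166 208
 222 190 170 208 220 194 195]
```

```bash
python3 - <<'E'
import cv2
s=cv2.imread("pics/s6.png")[272:312,290:350]
cv2.imwrite("pics/c6.png",cv2.resize(s,(780,520),interpolation=cv2.INTER_CUBIC))
E
```

```text
(no output)
```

View pics/c6.png

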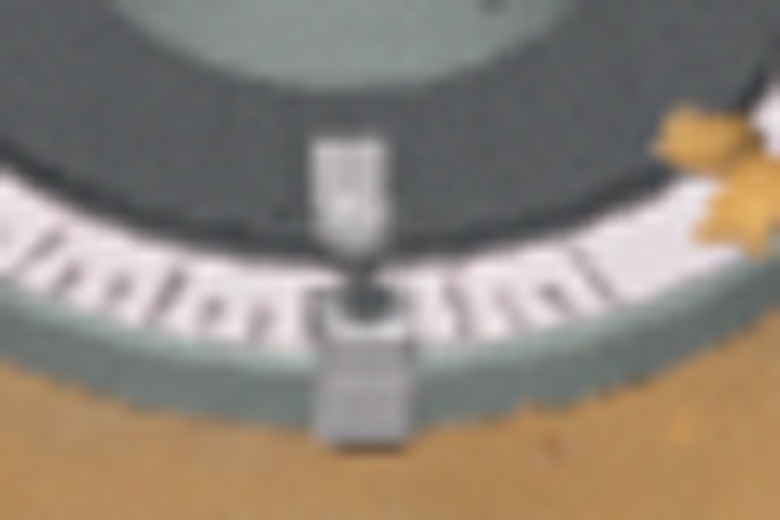

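The pointer tip is at crop (357,250) and the rider tip at (364,265), leaving about 0.7° short. One small nudge, then release and rise, and compare numerically.

Careful with the scale: shifts go in cm and turns go in units of 0.05 rad. That gives: -0.0014 m is -0.14, 0.001 m is 0.1, -0.015 rad is -0.3.

Emit:
drive_effector --pt "0.05 0 -0.14 0 0 0 -0.3" --pt "0.05 0 0 0 0 0 0" --pt "0.05 0 0 0 0 0 0" --pt "0.06 0 0.1 0 0 0 0" --pt "0.08 0 0 0 0 0 0"

```text
time_s: 9.83
position: [0.4822, 0.0776, 0.0547]
tool_rot: [-0.001, -0.163, 0.987, -0.001]
wrist_force: [-0.2, 1.0, 0.5]
opening: 0.0588
gripper_force: 0.0
```

Emit:
drive_effector --pt "0.08 0 0 0 0 0 0" --pt "0.08 0 0 0 0 0 0" --pt "0.08 0 0 -3.5 0 0 0" --pt "0.08 0 0 -3.5 0 0 0" --pt "0.08 0 0 -3.5 0 0 0"

```text
time_s: 10.25
position: [0.4819, 0.0784, 0.1607]
tool_rot: [-0.001, -0.163, 0.987, -0.0]
wrist_force: [1.1, -0.1, -0.0]
opening: 0.0798
gripper_force: 0.0
```

Emit:
drive_effector --pt "0.05 0 0 0 0 0 0" --pt "0.05 0 0 0 0 0 0"

```text
time_s: 10.42
position: [0.4838, 0.0788, 0.1618]
tool_rot: [0.002, -0.163, 0.987, -0.0]
wrist_force: [0.6, 0.4, -0.2]
opening: 0.0715
gripper_force: 0.0
```

```bash
cat > ptr.py <<'E'
from h import *
h=np.mean([cv2.cvtColor(arm.grab_frame("scene"),cv2.COLOR_RGB2GRAY) for _ in range(3)],0)
for v in(283,285,287,289,290):
    r=np.clip(h[v,308:326]-95,0,None);print(v,round(308+(r*np.arange(18)).sum()/r.sum(),2),end="; ")
print(); print(h[294:296,312:324].round())
E
python3 - <<'E'
from ptr import *
o=cv2.cvtColor(cv2.imread("pics/s6.png"),cv2.COLOR_BGR2GRAY)
for v in(283,285,287,289,290):
    r=np.clip(o[v,308:326].astype(float)-95,0,None);print("s6",v,round(308+(r*np.arange(18)).sum()/r.sum(),2))
T=tool();S=np.array([.556,.046]);print(T.round(4),arm.read_state()["q"].round(2))
# knob in wrist / top
t=arm.grab_frame("top")[:,:,::-1];cv2.imwrite("pics/t6.png",t)
g=t.max(2);m=(g<75).astype(np.uint8);n,l,st,ce=cv2.connectedComponentsWithStats(m)
for i in range(1,n):
    if 370<ce[i][0]<410 and 195<ce[i][1]<250:print(st[i],at("top",*ce[i],.052))
E
```

```text
283 317.43; 285 317.41; 287 317.37; 289 317.49; 290 317.63; 
[[221. 181. 146. 143. 115.  88.  89. 101. 149. 180. 213. 222.]
 [220. 172. 149. 154. 117.  88.  89.  96. 132. 163. 205. 221.]]
s6 283 316.33
s6 285 316.3
s6 287 316.47
s6 289 316.55
s6 290 316.71
[[-0.9467 -0.322  -0.003   0.4816]
 [-0.322   0.9467 -0.0011  0.0785]
 [ 0.0031 -0.     -1.      0.1589]
 [ 0.      0.      0.      1.    ]] [ 0.02  0.48 -0.32  1.96  0.22  0.74  1.47]
[373 209   5   3   8] [0.6322 0.0138 0.052 ]
```

The pointer is within about 0.3° of the rider (317.6 against 317.5 px). Now go back to the knob for tightening.

Emit:
drive_effector --pt "0.05 0 0 0 0 0 2.44" --pt "0.05 0 0 0 0 0 2.44" --pt "0.05 0 0 0 0 0 2.44" --pt "0.05 0 0 0 0 0 2.44" --pt "0.05 0 0 0 0 0 2.44"

```text
time_s: 11.03
position: [0.4817, 0.0789, 0.1587]
tool_rot: [-0.002, 0.143, 0.99, -0.001]
wrist_force: [0.1, -0.7, 0.3]
opening: 0.0501
gripper_force: 0.0
```

Emit:
drive_effector --pt "0.05 0 0 0 0 0 2.44" --pt "0.05 -4.05 0 0 0 0 0" --pt "0.05 -4.05 0 0 0 0 0" --pt "0.05 -4.05 0 0 0 0 0" --pt "0.05 -4.05 0 0 0 0 0"

```text
time_s: 11.45
position: [0.6322, 0.0147, 0.1584]
tool_rot: [-0.002, 0.2, 0.98, -0.001]
wrist_force: [0.8, 0.6, 0.5]
opening: 0.0502
gripper_force: 0.0
```

Emit:
drive_effector --pt "0.05 0 0 0 0 0 0" --pt "0.05 0 0 0 0 0 0" --pt "0.05 0 0 0 0 0 0"

```text
time_s: 11.7
position: [0.6301, 0.016, 0.1582]
tool_rot: [-0.002, 0.2, 0.98, -0.0]
wrist_force: [-1.0, 0.7, 0.6]
opening: 0.0496
gripper_force: 0.0
```

```bash
python3 - <<'E'
from h import *
T=tool();print(T.round(4),arm.read_state()["wrist_force"])
w=arm.grab_frame("wrist")[:,:,::-1];cv2.imwrite("pics/w7.png",w)
m=(w.max(2)<62).astype(np.uint8);m[270:]=0;n,l,st,ce=cv2.connectedComponentsWithStats(m)
for i in range(1,n):
    if st[i][4]>60:
        P=at("wrist",*ce[i],.052,T);print(st[i],ce[i].round(1),P,(T[:3,:3].T@(P-T[:3,3])).round(4))
print(px("wrist",[.632,.0138,.052],T))
E
```

```text
[[-9.197e-01  3.925e-01 -4.400e-03  6.301e-01]
 [ 3.925e-01  9.197e-01  3.000e-04  1.600e-02]
 [ 4.200e-03 -1.400e-03 -1.000e+00  1.582e-01]
 [ 0.000e+00  0.000e+00  0.000e+00  1.000e+00]] [-1.00931191  0.72982876  0.56135686]
[ 555    0   65   76 2279] [578.5  37.3] [0.5651 0.2425 0.052 ] [0.1482 0.1829 0.1066]
[609   0  31  36 993] [625.2  16.4] [0.5646 0.2767 0.052 ] [0.1621 0.2142 0.1066]
[ 260   15  174  185 4885] [331.3 137.9] [0.5603 0.0544 0.052 ] [0.0788 0.008  0.1065]
[320 195  40  21  81] [335.9 205.5] [0.6087 0.0381 0.052 ] [0.0279 0.012  0.1063]
[303 232  24  22 418] [314.  242.3] [0.6293 0.0105 0.052 ] [-0.0019 -0.0053  0.1062]
[ 491  235  149   35 3117] [554.1 256.9] [0.7177 0.1865 0.052 ] [-0.0141  0.1913  0.1059]
[  0 254  19  16 142] [  6.7 263.3] [ 0.5457 -0.2317  0.052 ] [-0.0201 -0.2608  0.1065]
(np.float64(319.07352918358106), np.float64(243.73587096982368))
```

Scaled: 0.037 m is 3.7, 0.035 m is 3.5, 0.04 rad is 0.8.

Emit:
drive_effector --pt "0.05 -0.1 -0.25 3.5 0 0 0" --pt "0.05 -0.1 -0.25 3.5 0 0 0" --pt "0.05 0 0 3.7 0 0 0.8" --pt "0.026 0 0 0 0 0 0" --pt "0.026 0 0 0 0 0 0" --grip_n 60

```text
time_s: 12.17
position: [0.629, 0.0112, 0.0519]
tool_rot: [-0.003, 0.219, 0.976, -0.001]
wrist_force: [-0.1, -0.1, 0.9]
opening: 0.0408
gripper_force: 0.0
```

Emit:
drive_effector --pt "0.026 0 0 0 0 0 0" --pt "0.026 0 0 0 0 0 0" --pt "0.026 0 0 0 0 0 0"

```text
time_s: 12.42
position: [0.6332, 0.0105, 0.0559]
tool_rot: [0.002, 0.22, 0.976, 0.001]
wrist_force: [0.4, 0.2, 0.2]
opening: 0.0266
gripper_force: 0.0Traceback (most recent call last):
```

```bash
cat > st.py <<'E'
from h import *
T=tool();s=arm.read_state();S=np.array([.556,.046]);d=T[:2,3]-S
print("p",T[:3,3].round(4),"r %.4f ang %.1f"%(np.hypot(*d),np.degrees(np.arctan2(d[1],d[0]))),"yang-90 %.1f"%(np.degrees(np.arctan2(T[1,1],T[0,1]))-90),"F tool",(T[:3,:3].T@s["wrist_force"]).round(1),"op",s["opening"].round(4),"g",s["gripper_force"])
E
python3 st.py
```

```text
  File "st.py", line 3, in <module>
    print("p",T[:3,3].round(4),"r %.4f ang %.1f"%(np.hypot(*d),np.degrees(np.arctan2(d[1],d[0]))),"yang-90 %.1f"%(np.degrees(np.arctan2(T[1,1],T[0,1]))-90),"F tool",(T[:3,:3].T@s["wrist_force"]).round(1),"op",s["opening"].round(4),"g",s["gripper_force"])
                                                                                                                                                                                                                 ^^^^^^^^^^^^^^^^^^
AttributeError: 'float' object has no attribute 'round'
```

```bash
sed -i 's/s\["opening"\].round(4)/s["opening"]/' st.py
```

Emit:
drive_effector --pt "0.026 0 -0.4 0.5 0 0 0.4" --pt "0.026 0 -0.6 0 0 0 1.5" --pt "0.026 0 -0.6 0 0 0 1.5" --pt "0.026 0 -0.6 0 0 0 1.5" --pt "0.026 0 -0.6 0 0 0 1.5"

```text
time_s: 12.83
position: [0.6196, -0.009, 0.0494]
tool_rot: [0.002, 0.374, 0.928, 0.004]
wrist_force: [3.5, 6.3, -1.4]
opening: 0.0261
gripper_force: 3.3
```

```bash
python3 st.py
```

```text
p [ 0.6196 -0.009   0.0494] r 0.0841 ang -40.9 yang-90 -43.9 F tool [1.9 7.  1.4] op 0.026069292718697654 g 3.2681936770677567
```

Emit:
drive_effector --pt "0.026 0 -0.6 0 0 0 1.5" --pt "0.026 0 -0.6 0 0 0 1.5" --pt "0.026 0 -0.6 0 0 0 1.5" --pt "0.026 0 -0.6 0 0 0 1.5" --pt "0.026 0 -0.6 0 0 0 1.5"

```text
time_s: 13.25
position: [0.5966, -0.0278, 0.0494]
tool_rot: [0.002, 0.54, 0.842, 0.004]
wrist_force: [5.0, 5.1, -2.2]
opening: 0.0258
gripper_force: 3.1
```

```bash
python3 st.py
```

```text
p [ 0.5966 -0.0278  0.0494] r 0.0842 ang -61.2 yang-90 -65.3 F tool [2.5 6.6 2.2] op 0.025849261856542877 g 3.093607574701309
```

Scaled: -0.006 m is -0.6, 0.0005 m is 0.05, 0.07 rad is 1.4.

Emit:
drive_effector --pt "0.026 0.05 -0.6 0 0 0 1.4" --pt "0.026 0.05 -0.6 0 0 0 1.4" --pt "0.026 0.05 -0.6 0 0 0 1.4" --pt "0.026 0.05 -0.6 0 0 0 1.4"

```text
time_s: 13.58
position: [0.5748, -0.0362, 0.0495]
tool_rot: [0.004, 0.652, 0.758, 0.004]
wrist_force: [6.3, 1.5, -4.4]
opening: 0.026
gripper_force: 3.4
```

```bash
python3 st.py
```

```text
p [ 0.5748 -0.0362  0.0495] r 0.0843 ang -77.1 yang-90 -81.4 F tool [0.5 6.4 4.4] op 0.02596233636525393 g 3.406236246228218
```

Emit:
drive_effector --pt "0.026 0.05 -0.6 0 0 0 1.4" --pt "0.026 0 -0.6 0 0 0 1.4"

```text
time_s: 13.75
position: [0.5631, -0.038, 0.0495]
tool_rot: [0.004, 0.704, 0.71, 0.004]
wrist_force: [6.8, 2.3, -5.1]
opening: 0.0263
gripper_force: 3.4
```

```bash
python3 st.py
```

```text
p [ 0.5631 -0.038   0.0495] r 0.0843 ang -85.2 yang-90 -89.5 F tool [2.2 6.7 5.1] op 0.026290221010148173 g 3.44154953956604
```

Emit:
drive_effector --pt "0.026 0 -0.6 0 0 0 1.4"

```text
time_s: 13.83
position: [0.5572, -0.0383, 0.0496]
tool_rot: [0.005, 0.729, 0.685, 0.004]
wrist_force: [6.9, 1.3, -5.2]
opening: 0.0263
gripper_force: 3.6
```

```bash
python3 st.py
```

```text
p [ 0.5572 -0.0383  0.0496] r 0.0843 ang -89.2 yang-90 -93.5 F tool [1.7 6.8 5.3] op 0.026306245146836077 g 3.5571420192718506
```

Emit:
drive_effector --pt "0.026 0 -0.5 0.07 0 0 1" --pt "0.026 0 -0.5 0.07 0 0 1"

```text
time_s: 14.0
position: [0.549, -0.038, 0.0492]
tool_rot: [0.006, 0.762, 0.648, 0.006]
wrist_force: [7.9, 0.8, 2.1]
opening: 0.0262
gripper_force: 3.8
```

```bash
python3 st.py
```

```text
p [ 0.549  -0.038   0.0492] r 0.0843 ang -94.8 yang-90 -99.2 F tool [ 2.   7.7 -2. ] op 0.026186313333483778 g 3.8321082293987274
```

Emit:
drive_effector --pt "0.026 0 -0.5 0.05 0 0 1" --pt "0.026 0 -0.5 0 0 0 1.2"

```text
time_s: 14.17
position: [0.5404, -0.0367, 0.0492]
tool_rot: [0.007, 0.796, 0.605, 0.007]
wrist_force: [8.8, 0.1, 0.5]
opening: 0.0261
gripper_force: 4.2
```

```bash
python3 st.py
```

```text
p [ 0.5404 -0.0367  0.0492] r 0.0842 ang -100.7 yang-90 -105.5 F tool [ 2.4  8.5 -0.3] op 0.026092822463817826 g 4.170165807008743
```

Emit:
drive_effector --pt "0.026 0 -0.5 0 0 0 1.2" --pt "0.026 0 -0.5 0 0 0 1.2"

```text
time_s: 14.33
position: [0.5314, -0.0344, 0.0492]
tool_rot: [0.007, 0.831, 0.556, 0.007]
wrist_force: [9.6, -1.2, -0.5]
opening: 0.0266
gripper_force: 4.5
```

```bash
python3 st.py
```

```text
p [ 0.5314 -0.0344  0.0492] r 0.0840 ang -107.0 yang-90 -112.4 F tool [2.5 9.3 0.7] op 0.026550741494047642 g 4.549824446439743
```

Emit:
drive_effector --pt "0.026 0 -0.5 0 0 0 1.2" --pt "0.026 0 -0.5 0 0 0 1.2"

```text
time_s: 14.5
position: [0.5229, -0.031, 0.0492]
tool_rot: [0.007, 0.863, 0.505, 0.008]
wrist_force: [10.2, -1.4, -0.7]
opening: 0.0261
gripper_force: 5.0
```

```bash
python3 st.py
```

```text
p [ 0.5229 -0.031   0.0492] r 0.0838 ang -113.3 yang-90 -119.3 F tool [3.7 9.5 0.9] op 0.02613643557353964 g 4.9505504965782166
```

Bite was felt at about −92° and the push is growing as expected, now about 9.9 N. Continue gently to about 12.5 N.

```bash
cat >> st.py <<'E'
th=np.arctan2(d[1],d[0]);print("Ft %.2f"%(-np.sin(th)*s["wrist_force"][0]+np.cos(th)*s["wrist_force"][1]))
E
```

Emit:
drive_effector --pt "0.026 0 -0.5 0 0 0 0.8" --pt "0.026 0 -0.5 0 0 0 0.8"

```text
time_s: 14.67
position: [0.5148, -0.0272, 0.0492]
tool_rot: [0.008, 0.883, 0.47, 0.008]
wrist_force: [11.5, -3.9, -1.9]
opening: 0.026
gripper_force: 5.6
```

```bash
python3 st.py
```

```text
p [ 0.5148 -0.0272  0.0492] r 0.0840 ang -119.4 yang-90 -123.9 F tool [ 3.2 11.6  2.2] op 0.026035661003769195 g 5.602511912584305
Ft 11.87
```

Emit:
drive_effector --pt "0.026 0 -0.4 0 0 0 1" --pt "0.026 0 -0.4 0 0 0 1"

```text
time_s: 14.83
position: [0.5087, -0.0231, 0.0492]
tool_rot: [0.008, 0.905, 0.425, 0.009]
wrist_force: [11.5, -3.5, -2.5]
opening: 0.0262
gripper_force: 5.8
```

```bash
python3 st.py
```

```text
p [ 0.5087 -0.0231  0.0492] r 0.0837 ang -124.4 yang-90 -129.7 F tool [ 4.6 11.   2.8] op 0.02622305452327721 g 5.78454315662384
Ft 11.43
```

Emit:
drive_effector --pt "0.026 0 -0.4 0 0 0 0.8"

```text
time_s: 14.92
position: [0.5058, -0.021, 0.0492]
tool_rot: [0.009, 0.913, 0.407, 0.009]
wrist_force: [10.7, -5.1, -2.9]
opening: 0.026
gripper_force: 6.0
```

```bash
python3 st.py
```

```text
p [ 0.5058 -0.021   0.0492] r 0.0837 ang -126.8 yang-90 -132.0 F tool [ 3.3 11.4  3.2] op 0.02602146365666249 g 6.048799753189087
Ft 11.68
```

Emit:
drive_effector --pt "0.026 0 -0.3 0 0 0 0.6"

```text
time_s: 15.0
position: [0.5036, -0.0193, 0.0492]
tool_rot: [0.009, 0.919, 0.393, 0.009]
wrist_force: [12.0, -5.2, -2.8]
opening: 0.0263
gripper_force: 6.2
```

```bash
python3 st.py
```

```text
p [ 0.5036 -0.0193  0.0492] r 0.0838 ang -128.7 yang-90 -133.7 F tool [ 4.5 12.2  3.1] op 0.026256236816263788 g 6.1810702085494995
Ft 12.66
```

Firm at about 12.4 N. Back off, rise clear and check the pointer.

Emit:
drive_effector --pt "0.026 0 0.2 0 0 0 0" --pt "0.032 0 0.1 0 0 0 0" --pt "0.04 0 0 0 0 0 0" --pt "0.04 0 0 0 0 0 0" --pt "0.04 0 0 -3 0 0 0"

```text
time_s: 15.42
position: [0.493, -0.018, 0.0733]
tool_rot: [-0.0, 0.919, 0.395, -0.003]
wrist_force: [0.9, -0.4, -0.4]
opening: 0.0397
gripper_force: 0.0
```

Emit:
drive_effector --pt "0.04 0 0 -3.5 0 0 0" --pt "0.04 0 0 -3.5 0 0 0" --pt "0.04 -3 0 -2 0 0 0" --pt "0.04 -3 0 0 0 0 0" --pt "0.04 0 0 0 0 0 0"

```text
time_s: 15.83
position: [0.4482, -0.0639, 0.1672]
tool_rot: [-0.001, 0.92, 0.392, -0.002]
wrist_force: [-0.2, -0.2, -0.3]
opening: 0.0398
gripper_force: 0.0
```

Emit:
drive_effector --pt "0.04 0 0 0 0 0 0" --pt "0.04 0 0 0 0 0 0"

```text
time_s: 16.0
position: [0.4527, -0.0593, 0.1657]
tool_rot: [-0.001, 0.918, 0.396, -0.001]
wrist_force: [-0.2, 0.4, -0.3]
opening: 0.0399
gripper_force: 0.0
```

```bash
python3 ptr.py
python3 - <<'E'
from h import *
T=tool();print(T[:3,3].round(3))
o=cv2.imread("pics/top0.png");t=arm.grab_frame("top")[:,:,::-1];cv2.imwrite("pics/t9.png",t)
w=arm.grab_frame("wrist")[:,:,::-1]
m=(w.max(2)<62).astype(np.uint8);m[270:]=0;n,l,st,ce=cv2.connectedComponentsWithStats(m)
for i in range(1,n):
    if 200<st[i][4]<800:P=at("wrist",*ce[i],.052,T);print(st[i],P)
for nm,(x0,x1,y0,y1) in dict(oil=(340,380,140,180),glue=(225,270,160,205),tape=(205,255,225,270),drv=(305,420,330,370)).items():
    print(nm,cv2.absdiff(o,t)[y0:y1,x0:x1].mean().round(1))
E
```

```text
283 317.43; 285 317.41; 287 317.38; 289 317.5; 290 317.63; 
[[221. 180. 146. 142. 113.  89.  87. 102. 147. 180. 211. 220.]
 [217. 171. 148. 153. 116.  88.  88.  95. 130. 162. 204. 218.]]
[ 0.454 -0.059  0.166]
[ 26   0  14  39 294] [0.4135 0.202  0.052 ]
[336  78  40  40 385] [0.546  0.0015 0.052 ]
[324 143  25  25 483] [ 0.5077 -0.0192  0.052 ]
oil 5.8
glue 5.9
tape 5.4
drv 13.4
```

The pointer has not moved, and the knob is where I left it (−126°). The robot is clear, so I hand in.

```bash
python3 -c "
from station import arm
print(arm.close_job())"
```

```text
the job is handed in; nothing more can be done
None
```

I slackened the clamp, swung the vise to within about 0.3° of the rider tip, clamped it again at about 12.4 N on the knob, and handed the job in at about 16 s. `close_job` returned no verdict. The final image check found no shift in the glue bottle, oil bottle or tape measure, but it was inconclusive for the screwdriver, which the arm never went near.

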